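# Turn a drawer front over onto the sanding board

## Task

Load the sanding board with the small white drawer front that lies in front of it, raw brown back up. Do not pick it up: push it with the fingertips against the edge of the board until it tips up on that side and flips over onto the deck, white face down, then push it fully home against the fence. Last, swing the wooden turn-button round until it lies along the drawer front's free edge (opposite the fence) and traps it there; leave the other things on the bench where they are.

Things in the scene. Friction and masses are not known exactly. Their poses are not given: they have to be found in the camera images.
- drawer_front: White-faced MDF, 64 (its x) x 100 (its y) x 18 mm, 95 g; origin at the centre of the 64 x 100 outline on the raw brown back, z points to the white face. On the back the -x long edge has a 45 degree finger-pull bevel, 12 x 12 mm, so 6 mm of upright edge overhangs it. Starts white face up before the loading edge, +x (square) edge toward it within 0.2 rad, bevel away from it.
- front_center (a point): Centre of the drawer front's outline, midway (9 mm) between its faces; turns over with it.
- sanding_board: Plywood board fixed to the bench: deck 210 (its x) x 120 (its y) x 9 mm; origin at the centre of its underside, z up. A fence, 200 mm long, top 21 mm above the bench, inner face at y = +42 mm; no side stop. The drawer front is flipped toward +y. Home, its origin is at y = +10 mm in this frame, 27 mm above the bench, anywhere along x where the closed turn-button covers its -y side.
- loading_edge (a point): Middle of the upper rim of the board's loading edge (board y = -60 mm), the 9 mm high step against which the drawer front is tipped up and over which it is flipped; same axes as the board: x runs along the edge, y toward the fence.
- turn_button (a joint): Angle q (rad, 0 to 2.4) of a hardwood bar 18 mm wide, 10 to 22 mm above the bench, turning clockwise from above about point button_screw, its rounded end 79 mm from it. The bar points along (sin(0.7-q), -cos(0.7-q)) in the board's x, y: q = 0.7 straight out over the loading edge, q = 2.27 closed, along -x, its side touching the drawer front. Stays where left; 1 N at the knob moves it.
- button_screw (a point): Pivot of the turn-button: x = +68 mm, y = -31 mm in the board's frame, 10 mm above the bench, on the underside of the bar.
- button_knob (a point): Axis of the upright turned knob near the free end of the turn-button, 66 mm from the pivot, here 40 mm above the bench; the knob is 10 to 16 mm across and stands from 22 to 45 mm above the bench. The bar or the knob may be pushed from the side.
- pencil_1: Pencil, 136 mm long, lying on the bench on the robot's side of the board: a bystander. Origin on the bench below its middle.
- jar_1: Clear open jar, 62 mm across, 58 mm tall, beyond the board: a bystander. Origin at the centre of its base.
- mdf_piece: Plain white-faced MDF block without bevel, 68 x 120 x 17 mm, to the right of the work: a bystander. Origin at the centre of its underside.
- tape_measure_1: Yellow tape measure, 64 mm tall, beyond the work: a bystander. Origin at the centre of its base.

How it is judged:
By the outcome, as a careful person would: the job done as asked, in the order asked, and still so for the second after the job is handed in, with the robot touching nothing.
It also fails if it takes over 58 s, if anything falls off the work surface, if the arm or the gripper's body presses on something with over 40 N, if the wrist force passes 120 N, or if a joint passes its speed limit or range.

## Robot

A 6-joint arm with a two-finger parallel gripper is mounted at the origin on a cart in front of the work surface, level with it; the furniture and walls round the work are solid. World frame = base frame: x ahead of the robot, y to its left, z up, the work surface at z = 0. Lengths are in m, angles in rad, forces in N, time in s.
With the tool pointing down it reaches from about 0.225 to 0.875 m from the base axis. Payload 3.4 kg.
Tool frame: the origin (TCP) lies between the finger pads; the fingertips stand 19 mm ahead of it and the grasp point (between the pads) is the TCP; z points along the fingers, y is the line along which they close (so a half turn about z gives the same grasp; the last joint's range is limited). The gripper opens to 85 mm and grips with 20 to 120 N. Pads are 22 mm wide; open, the fingers measure 114 mm over their backs; the gripper's body (76 mm by 85 mm) begins 54 mm behind the grasp point. The pads swing forward as they close: fully open they stand 13 mm farther back than shut.
Start: joints at [-0.121, 0.276, 1.505, -0, 1.361, -0.121], TCP at [0.575, -0, 0.222] pointing down, gripper open.
Joint ranges: [-2.89, 2.89], [-0.75, 2.08], [0.22, 2.7], [-1.18, 4.32], [0.11, 2.71], [-2.7, 2.7]. Speed limits (rad/s): [2.57, 2.57, 3.14, 3.14, 3.14, 3.14].

## Interface

Orientations are given as a unit quaternion [w, x, y, z].
In Python, from rig import get_state, imaging, ticket gives the robot as it stands. The module is installed in compiled form; this text tells all that it offers.
- The arm moves only by the shell command python3 -m inch 'ROWS' [FORCE]. ROWS is JSON, a list of rows, each an object with "claw": the opening, from -1 (shut) to 1 (fully open); "travel": the shift along the world's x, y, z in units of 200 mm (1.0 is 200 mm), a list of three; "turn": the turn about the world's z in units of 180 degrees (1.0 is 180 degrees). A call has 1 to 5 rows; each row is the pose to reach, as a shift and turn from the pose commanded when the call began, turning the shorter way round; what a row does not reach only later rows make up. A row lasts 1/10 s, in which the tool goes at most 50 mm and 8.59 degrees, less where a joint would pass 70% of its speed; a pose out of reach is approached as far as the arm can. A call with a number of a shift or a turn outside -1 to 1 is refused whole. A call with a gripper value outside its range is refused whole. The fingers move at their own pace and stop on an object; FORCE is the grip in N (left out, the last holds). Time passes only in rows, so rows that repeat a pose let the fingers close. It gives the time, the measured TCP pose, the force, the opening and the grip force at its end, in the units of the state.
- get_state(): the state, without advancing time (a new reading comes with each control period).
- imaging.get_image(name): name is "scene" or "side" or "wrist"; returns the picture (420x560x3 uint8, red, green, blue); there is no depth.
- imaging.camera_params(name): a dict with "camera_matrix" (3x3 intrinsics, pixels), "k1" (the pictures are not rectified: a ray, as slopes to the right and down, at radius r is drawn at 1 + k1 r^2 times it, then the intrinsics apply), "cam_to_world" (4x4, takes a point from camera to world coordinates); the wrist camera has in their place "T_tool_cam" (4x4, takes a point from camera to tool coordinates, whose origin is the TCP and whose axes are the flange's). Camera axes: x right, y down, z forward; pixel columns grow to the right and rows downward; lengths in m; the calibration is good to about 2 mm. A picture is of the moment at which its call begins: read the wrist's pose just before it. camera_params takes no time and is no camera call.
- ticket.sign_off(): hands the job in; it is judged then, once.
The state is a dict: "clock": time; "qpos": joint angles; "qd": joint speeds; "effort": joint torques, N m; "position": TCP position; "ee_rot": TCP orientation; "contact_force": force on the tool from outside, world axes, zero at the start; "moment": the same for the moment, N m; "width": finger opening in m; "gripper_force": force on a finger pad.
Only numpy, scipy, OpenCV 4.12 (cv2) and the standard library are available. Lean on these libraries where they do the work, as an engineer would, in place of code of your own. Each camera call takes 0.05 s, during which the arm holds its last target. There are 200 camera calls.

## Working session

There is one attempt and no reset: what is moved stays moved. The work goes in short steps, Python scripts to look and compute and a shell command to move; the robot and the scene stay as the last step left them, time stands still between calls to the robot, and variables do not carry over. Pictures are saved under pics/ and viewed, at most 10 in all, crops included, and the job is handed in when it is done.

```bash
mkdir -p pics; cat > h.py <<'E'
import numpy as np,cv2
from rig import get_state,imaging
from scipy.spatial.transform import Rotation as R
def snap(n,f,crop=None,s=1):
    st=get_state();im=imaging.get_image(n)[:,:,::-1]
    cv2.imwrite('pics/raw_'+f,im)
    if crop: im=im[crop[1]:crop[3],crop[0]:crop[2]]
    cv2.imwrite('pics/'+f,cv2.resize(im,None,fx=s,fy=s,interpolation=cv2.INTER_CUBIC)); return st
def c2w(n,st=None):
    p=imaging.camera_params(n)
    if 'cam_to_world' in p: return p,np.array(p['cam_to_world'])
    st=st or get_state();q=st['ee_rot'];T=np.eye(4);T[:3,:3]=R.from_quat([q[1],q[2],q[3],q[0]]).as_matrix();T[:3,3]=st['position']
    return p,T@np.array(p['T_tool_cam'])
def px2w(n,uv,z,st=None):
    p,T=c2w(n,st);K=np.array(p['camera_matrix']);k=p['k1']
    d=cv2.undistortPoints(np.array([[uv]],float),K,np.array([k,0,0,0.]))[0,0]
    r=T[:3,:3]@[d[0],d[1],1];o=T[:3,3];return (o+r*(z-o[2])/r[2])
def w2px(n,X,st=None):
    p,T=c2w(n,st);c=np.linalg.inv(T)@np.append(X,1)
    return cv2.projectPoints(c[:3].reshape(1,3),np.zeros(3),np.zeros(3),np.array(p['camera_matrix']),np.array([p['k1'],0,0,0.]))[0][0,0]
E
python3 - <<'E'
from h import *
snap('scene','a.png',s=1.4);snap('side','b.png',s=1.4);snap('wrist','c.png',s=1.4)
print(get_state())
for n in('scene','side','wrist'):print(imaging.camera_params(n))
E
```

```text
{'clock': 0.15, 'qpos': array([-1.21056779e-01,  2.76441780e-01,  1.50584009e+00,  2.82222234e-05,
        1.36069095e+00, -1.20950500e-01]), 'qd': array([-0.00057972, -0.00449832, -0.00557226, -0.00015978, -0.00182665,
        0.00090463]), 'effort': array([ 9.65923646e-04, -4.17143512e+01, -2.46032345e+01, -1.26433165e-04,
        7.58384820e-03, -3.43765259e-05]), 'position': array([5.74597896e-01, 2.12702006e-05, 2.21443855e-01]), 'ee_rot': array([-5.51804421e-04,  7.07146275e-01,  7.07066949e-01, -4.14630082e-04]), 'contact_force': array([ 0.90525195, -0.14709876, -0.19817523]), 'moment': array([ 0.02653939, -0.01580797,  0.03079981]), 'gripper_force': 0.0, 'width': 0.08509592198218634}
{'camera_matrix': array([[398.61487136,   0.        , 285.69457382],
       [  0.        , 398.61487136, 210.10812517],
       [  0.        ,   0.        ,   1.        ]]), 'k1': -0.04407353482136112, 'cam_to_world': array([[-0.99690244,  0.05643967, -0.05477308,  0.62772892],
       [ 0.07856292,  0.74703266, -0.66012884,  0.51991853],
       [ 0.00365982, -0.66238718, -0.74915274,  0.68365206],
[... 383 characters left out ...]
1544,  0.6507025 ],
       [ 0.01825029, -0.81521554, -0.57887006,  0.62039484],
       [ 0.        ,  0.        ,  0.        ,  1.        ]])}
{'camera_matrix': array([[304.70323165,   0.        , 277.49367108],
       [  0.        , 304.70323165, 206.26695566],
       [  0.        ,   0.        ,   1.        ]]), 'k1': -0.06469617441850431, 'T_tool_cam': array([[-7.78128179e-04, -9.57070543e-01, -2.89854050e-01,
         7.36552827e-02],
       [ 9.99999371e-01, -5.10740847e-04, -9.98132232e-04,
         2.98795487e-04],
       [ 8.07242654e-04, -2.89854645e-01,  9.57070339e-01,
        -1.51502448e-01],
       [ 0.00000000e+00,  0.00000000e+00,  0.00000000e+00,
         1.00000000e+00]])}
```

View pics/a.png

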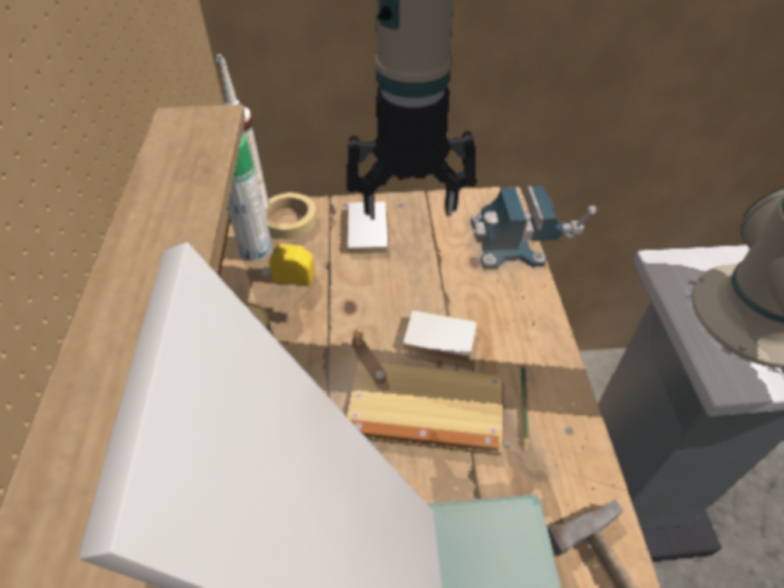

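View pics/b.png

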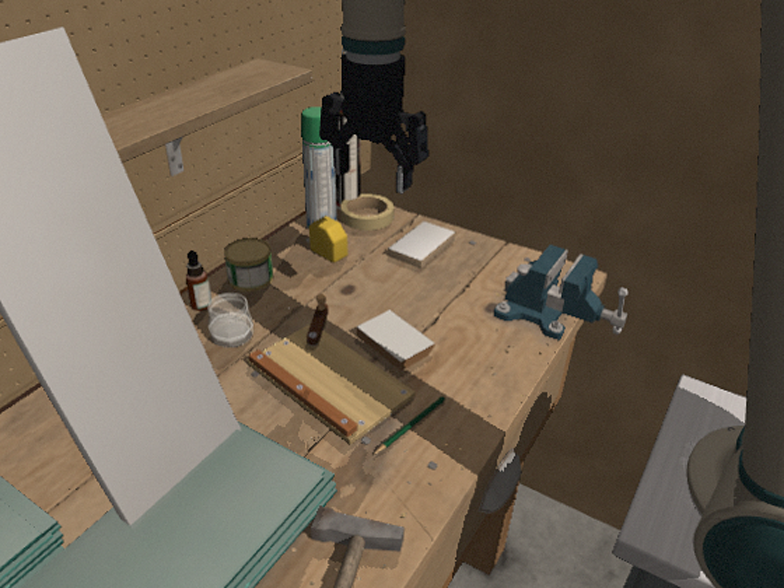

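View pics/c.png

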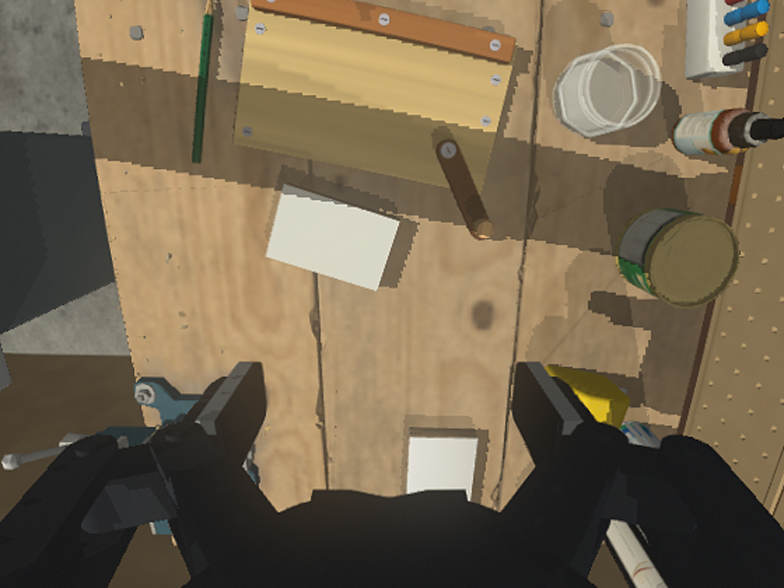

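The wrist view shows the board at the top (loading-edge corners about (235,147) and (482,191) in the 1.4x picture). The drawer front has corners (285,185), (400,220), (378,290) and (266,257). The screw is at (447,150) and the knob at (482,230). The pencil lies at (210,5)-(197,160).

```bash
python3 - <<'E'
from h import *
im=cv2.imread('pics/raw_c.png')[95:215,150:370]
cv2.imwrite('pics/c2.png',cv2.resize(im,None,fx=3.6,fy=3.6,interpolation=cv2.INTER_CUBIC))
f=lambda u,v,z:px2w('wrist',(u/1.4,v/1.4),z).round(4)
for nm,u,v,z in[('L',235,147,.009),('Rr',482,191,.009),('fenceL',252,8,.021),('fenceR',513,60,.021),('screw',447,150,.022),('knob',484,229,.045),('d1',285,185,.018),('d2',400,220,.018),('d3',378,290,.018),('d4',266,257,.018),('pen',197,160,.004),('penT',210,5,.004)]:print(nm,f(u,v,z))
E
```

```text
L [0.4481 0.0854 0.009 ]
Rr [0.6527 0.0491 0.009 ]
fenceL [0.4731 0.1849 0.021 ]
fenceR [0.6688 0.1482 0.021 ]
screw [0.6205 0.0817 0.022 ]
knob [0.6482 0.0227 0.045 ]
d1 [0.4899 0.0547 0.018 ]
d2 [0.5839 0.0259 0.018 ]
d3 [ 0.5651 -0.0349  0.018 ]
d4 [ 0.4695 -0.0054  0.018 ]
pen [0.4127 0.0756 0.004 ]
penT [0.435  0.1936 0.004 ]
```

View pics/c2.png

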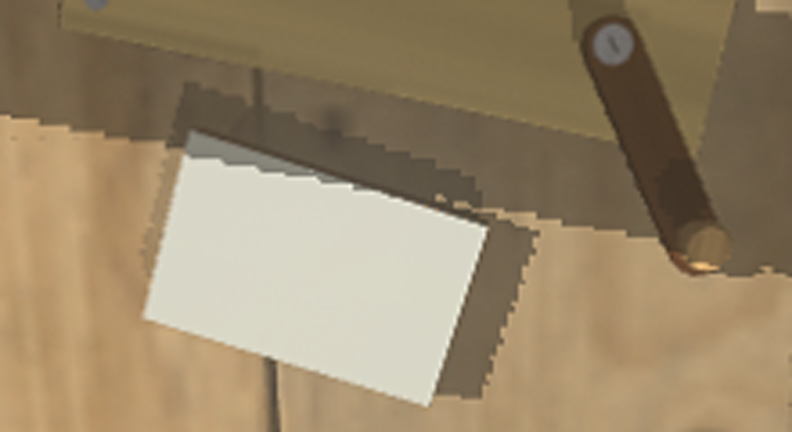

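```bash
python3 -m inch '[{"claw":-1,"travel":[-0.655,0.175,-0.5],"turn":-0.09},{"claw":-1,"travel":[-0.655,0.175,-0.5],"turn":-0.09},{"claw":-1,"travel":[-0.655,0.175,-0.5],"turn":-0.09},{"claw":-1,"travel":[-0.655,0.175,-0.5],"turn":-0.09},{"claw":-1,"travel":[-0.655,0.175,-0.5],"turn":-0.09}]'
python3 - <<'E'
from h import *
st=snap('wrist','d.png',s=1.4);snap('side','e.png',(160,180,360,360),3.5);print(st['position'],st['width'])
E
```

```text
clock: 0.65
position: [0.4394, 0.0357, 0.1202]
ee_rot: [-0.002, 0.799, 0.601, -0.002]
contact_force: [0.7, 0.2, 0.4]
width: 0.0124
gripper_force: 0.0
[0.43941428 0.03573806 0.12023002] 0.01239062073810536
```

View pics/d.png

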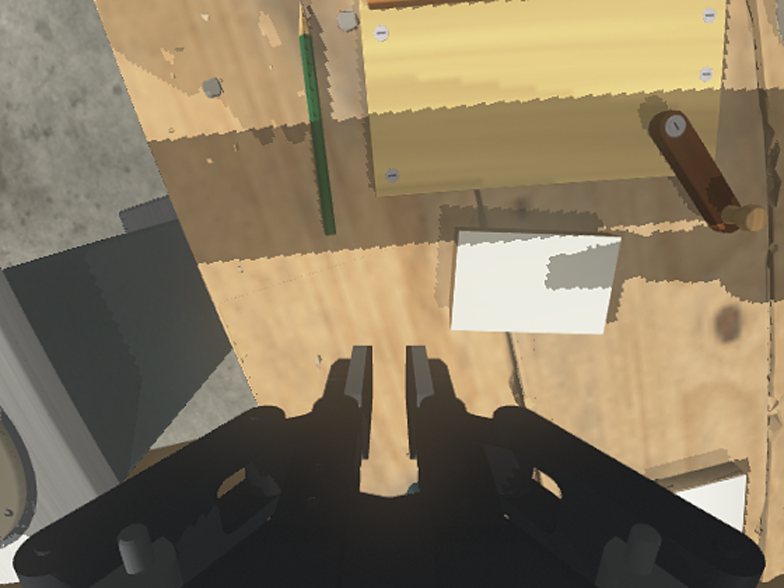

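The wrist view from closer shows the drawer front with corners (457,230), (621,236), (606,334) and (450,330). The board's near corner is at (378,196), the screw at (675,126) and the knob at (742,217).

```bash
python3 - <<'E'
from h import *
f=lambda u,v,z:px2w('wrist',(u/1.4,v/1.4),z).round(4)
for nm,u,v,z in[('L',378,196,.009),('screw',675,126,.022),('knob',743,216,.045),('d1',457,230,.018),('d2',621,236,.018),('d3',606,334,.018),('d4',450,330,.018),('pen',330,234,.004)]:print(nm,f(u,v,z))
# board from screw & L (board coords)
A=np.array([[-.105,-.06],[.105,-.06],[.068,-.031]]);B=np.array([f(378,196,.009)[:2],[.6527,.0491],f(675,126,.022)[:2]])
a=A-A.mean(0);b=B-B.mean(0);y=np.arctan2((a[:,0]*b[:,1]-a[:,1]*b[:,0]).sum(),(a*b).sum())
Rm=np.array([[np.cos(y),-np.sin(y)],[np.sin(y),np.cos(y)]]);o=B.mean(0)-Rm@A.mean(0);print('yaw',y,'o',o,'res',(B-(A@Rm.T+o)).round(4))
for nm,u,v in[('d1',457,230),('d2',621,236),('d3',606,334),('d4',450,330)]:print(nm,(Rm.T@(f(u,v,.018)[:2]-o)).round(4))
print('knob',Rm.T@(f(743,216,.045)[:2]-o))
E
```

```text
L [0.4546 0.087  0.009 ]
screw [0.6313 0.08   0.022 ]
knob [0.6507 0.024  0.045 ]
d1 [0.4951 0.055  0.018 ]
d2 [0.5925 0.0234 0.018 ]
d3 [ 0.5744 -0.0394  0.018 ]
d4 [ 0.4754 -0.007   0.018 ]
pen [0.4181 0.0724 0.004 ]
yaw -0.19851800516175544 o [0.56723841 0.12584836] res [[ 0.0021 -0.0007]
 [-0.0056  0.0028]
 [ 0.0035 -0.002 ]]
d1 [-0.0567 -0.0837]
d2 [ 0.045  -0.0955]
d3 [ 0.0396 -0.1606]
d4 [-0.0638 -0.1484]
knob [ 0.10190859 -0.08338804]
```

```bash
python3 -m inch '[{"claw":-1,"travel":[0,0,-0.24],"turn":0},{"claw":-1,"travel":[0,0,-0.44],"turn":0},{"claw":-1,"travel":[0,0,-0.485],"turn":0},{"claw":-1,"travel":[0.04,-0.01,-0.485],"turn":0},{"claw":-1,"travel":[0.08,-0.015,-0.485],"turn":0}]'
python3 -m inch '[{"claw":-1,"travel":[0.04,-0.01,0],"turn":0},{"claw":-1,"travel":[0.08,-0.02,0],"turn":0},{"claw":-1,"travel":[0.08,-0.02,0],"turn":0}]'
python3 - <<'E'
from h import *
snap('side','f.png',(160,180,360,360),3.5)
E
```

```text
clock: 1.25
position: [0.4635, 0.0315, 0.0267]
ee_rot: [0.002, 0.8, 0.6, 0.002]
contact_force: [-0.3, 0.3, 0.2]
width: 0.0003
gripper_force: 0.0
clock: 1.55
position: [0.479, 0.0275, 0.0263]
ee_rot: [0.001, 0.8, 0.6, 0.002]
contact_force: [-0.4, -0.0, -0.1]
width: 0.0002
gripper_force: 0.0
```

View pics/f.png

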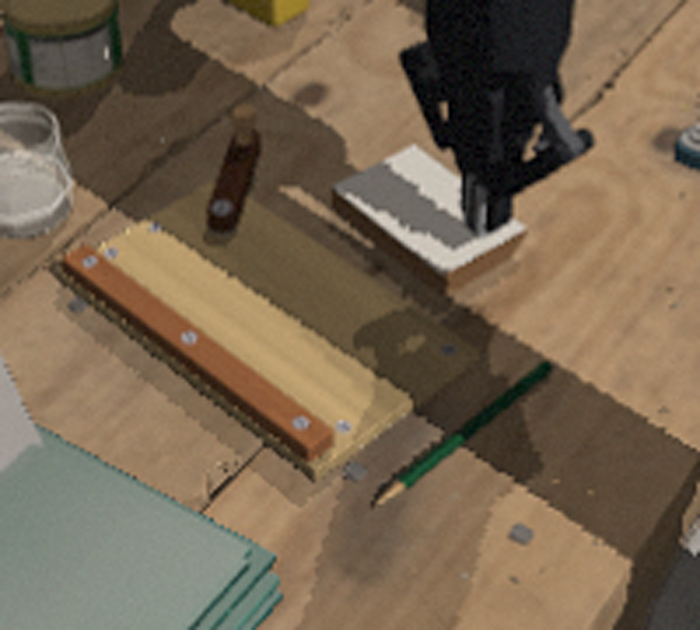

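```bash
python3 - <<'E'
from h import *
s=get_state();p=s['position'];print(p)
f=lambda X:((w2px('side',np.array(X))-[160,180])*3.5).round()
print('tip',f(p-[0,0,.019]),'tcp',f(p))
g=lambda u,v,z:px2w('side',(160+u/3.5,180+v/3.5),z).round(4)
for nm,u,v,z in[('d1',448,272,.018),('d4',525,228,.018),('d2',335,190,.018),('d3',415,146,.018),('L',412,405,.009),('fL',318,440,.021),('fR',68,247,.021),('screw',221,207,.022),('knob',243,108,.045),('tipbase',490,235,.0)]:print(nm,g(u,v,z))
E
```

```text
[0.47743907 0.02774376 0.02589553]
tip [483. 267.] tcp [485. 241.]
d1 [0.4858 0.0533 0.018 ]
d4 [ 0.4685 -0.0035  0.018 ]
d2 [0.5785 0.0279 0.018 ]
d3 [ 0.5621 -0.0346  0.018 ]
L [0.4534 0.1422 0.009 ]
fL [0.4734 0.1974 0.021 ]
fR [0.6715 0.1559 0.021 ]
screw [0.6213 0.0813 0.022 ]
knob [0.6493 0.0214 0.045 ]
tipbase [ 0.4921 -0.0061  0.    ]
```

```bash
python3 -m inch '[{"claw":-1,"travel":[-0.1,0.03,0.0],"turn":0},{"claw":-1,"travel":[-0.18,0.045,0],"turn":0},{"claw":-1,"travel":[-0.18,0.045,-0.04],"turn":0},{"claw":-1,"travel":[-0.18,0.045,-0.06],"turn":0},{"claw":-1,"travel":[-0.18,0.045,-0.06],"turn":0}]'
python3 - <<'E'
from h import *
snap('side','g.png',(200,200,340,300),5);p=get_state()['position']
print(p,(w2px('side',p)-[200,200])*5,(w2px('side',p-[0,0,.019])-[200,200])*5)
E
```

```text
clock: 2.1
position: [0.4407, 0.0368, 0.0126]
ee_rot: [0.0, 0.8, 0.6, 0.0]
contact_force: [0.2, 0.3, -0.1]
width: -0.0001
gripper_force: 0.0
[0.44091663 0.03681736 0.0128295 ] [561.52131191 317.65621107] [558.28382864 353.99199786]
```

View pics/g.png

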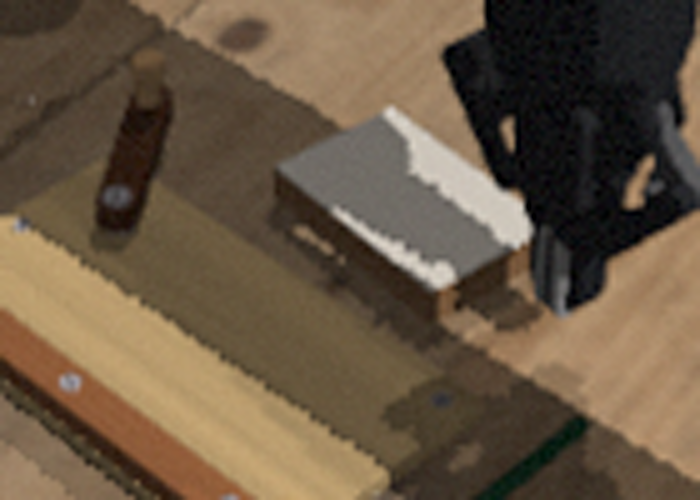

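```bash
python3 -m inch '[{"claw":-1,"travel":[0,0,-0.04],"turn":0},{"claw":-1,"travel":[0.05,-0.01,-0.04],"turn":0},{"claw":-1,"travel":[0.1,-0.02,-0.04],"turn":0},{"claw":-1,"travel":[0.13,-0.025,-0.04],"turn":0},{"claw":-1,"travel":[0.16,-0.03,-0.04],"turn":0}]'
python3 - <<'E'
from h import *
snap('side','h.png',(160,180,360,360),3.5);p=get_state()['position']
a=cv2.imread('pics/raw_h.png');b=cv2.imread('pics/raw_g.png')
cv2.imwrite('pics/h2.png',np.hstack([cv2.resize(i[205:275,235:325],None,fx=4.2,fy=4.2,interpolation=cv2.INTER_CUBIC) for i in(b,a)]))
E
```

```text
clock: 2.65
position: [0.4733, 0.0307, 0.0052]
ee_rot: [0.0, 0.8, 0.6, 0.0]
contact_force: [-1.0, 0.7, -0.2]
width: -0.0003
gripper_force: 0.3
```

View pics/h2.png

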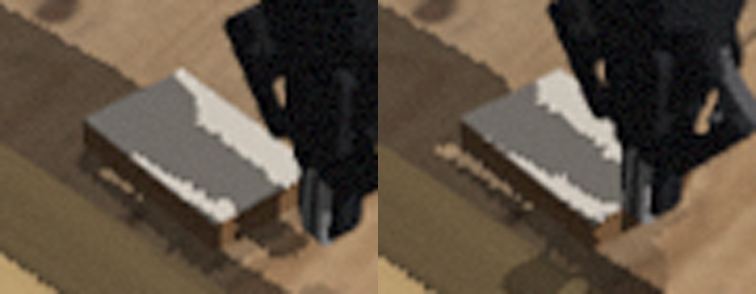

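```bash
python3 -m inch '[{"claw":-1,"travel":[0.03,-0.005,0],"turn":0},{"claw":-1,"travel":[0.055,-0.01,0],"turn":0},{"claw":-1,"travel":[0.055,-0.01,0],"turn":0},{"claw":-1,"travel":[0.0,0,0],"turn":0},{"claw":-1,"travel":[-0.05,0.01,0],"turn":0}]'
python3 -m inch '[{"claw":-1,"travel":[-0.03,0.0,0.15],"turn":0},{"claw":-1,"travel":[0,-0.2,0.3],"turn":0.03},{"claw":-0.5,"travel":[0.2,-0.4,0.35],"turn":0.03},{"claw":0,"travel":[0.4,-0.55,0.35],"turn":0.03},{"claw":0,"travel":[0.4,-0.6,0.35],"turn":0.03}]'
python3 -m inch '[{"claw":0,"travel":[0,0,0],"turn":0}]'
python3 - <<'E'
from h import *
st=snap('wrist','i.png',s=1.4);print(st['position'],st['width'],np.abs(st['qd']).max())
E
```

```text
clock: 3.2
position: [0.4607, 0.0332, 0.005]
ee_rot: [-0.0, 0.8, 0.6, -0.0]
contact_force: [0.3, -0.3, 0.0]
width: 0.0001
gripper_force: 0.0
clock: 3.7
position: [0.5466, -0.09, 0.0764]
ee_rot: [0.003, 0.771, 0.637, 0.002]
contact_force: [0.0, 0.6, 0.8]
width: 0.0423
gripper_force: 0.0
clock: 3.8
position: [0.5421, -0.0886, 0.0749]
ee_rot: [0.0, 0.771, 0.637, -0.0]
contact_force: [-0.6, 0.3, 0.0]
width: 0.0425
gripper_force: 0.0
[ 0.54214857 -0.08856236  0.07490554] 0.04251071300237915 0.07092676419816406
```

View pics/i.png

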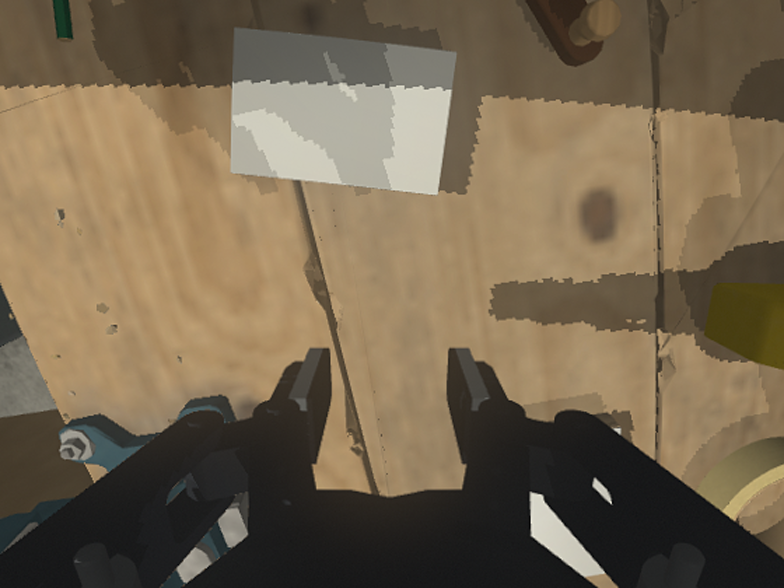

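The wrist view shows the drawer front at (235,28), (456,52), (438,194) and (231,174), with the knob at (603,18).

```bash
python3 - <<'E'
from h import *
y=-.177;Rm=np.array([[np.cos(y),-np.sin(y)],[np.sin(y),np.cos(y)]]);o=np.array([.561,.126])
for nm,u,v,z in[('d1',235,28,.018),('d2',456,52,.018),('d3',438,194,.018),('d4',231,174,.018),('knob',603,18,.045)]:
  w=px2w('wrist',(u/1.4,v/1.4),z);print(nm,w.round(4),(Rm.T@(w[:2]-o)).round(4))
s=get_state();print('tcp',s['position'],(Rm.T@(s['position'][:2]-o)).round(4))
q=s['ee_rot'];print(R.from_quat([q[1],q[2],q[3],q[0]]).as_matrix().round(3))
E
```

```text
d1 [0.4984 0.0551 0.018 ] [-0.0492 -0.0808]
d2 [0.5927 0.0259 0.018 ] [ 0.0488 -0.0929]
d3 [ 0.5746 -0.0343  0.018 ] [ 0.0416 -0.1554]
d4 [ 0.4793 -0.006   0.018 ] [-0.0572 -0.1443]
knob [0.6461 0.0233 0.045 ] [ 0.1019 -0.0861]
tcp [ 0.54034393 -0.08694081  0.07447054] [ 0.0172 -0.2133]
[[ 0.189  0.982 -0.003]
 [ 0.982 -0.189  0.001]
 [ 0.001 -0.003 -1.   ]]
```

```bash
python3 -m inch '[{"claw":0,"travel":[-0.07,0.15,-0.1],"turn":0.002},{"claw":0,"travel":[-0.07,0.15,-0.25],"turn":0.002},{"claw":0,"travel":[-0.07,0.15,-0.35],"turn":0.002},{"claw":0,"travel":[-0.07,0.15,-0.38],"turn":0.002},{"claw":0,"travel":[-0.07,0.15,-0.38],"turn":0.002}]'
python3 -m inch '[{"claw":0,"travel":[0.015,0.08,0],"turn":0},{"claw":0,"travel":[0.03,0.16,0],"turn":0},{"claw":0,"travel":[0.045,0.24,0],"turn":0},{"claw":0,"travel":[0.05,0.28,0],"turn":0},{"claw":0,"travel":[0.05,0.28,0],"turn":0}]'
python3 - <<'E'
from h import *
snap('side','j.png',(160,180,360,330),3.5)
y=-.177;Rm=np.array([[np.cos(y),-np.sin(y)],[np.sin(y),np.cos(y)]]);o=np.array([.561,.126])
print((Rm.T@(get_state()['position'][:2]-o)).round(4))
E
```

```text
clock: 4.35
position: [0.5257, -0.0557, -0.0016]
ee_rot: [-0.002, 0.768, 0.64, -0.001]
contact_force: [-0.5, -0.6, -0.4]
width: 0.0425
gripper_force: 0.0
clock: 4.85
position: [0.5367, -0.0066, 0.0007]
ee_rot: [0.004, 0.766, 0.642, -0.004]
contact_force: [-4.3, -22.0, 3.5]
width: 0.0423
gripper_force: 11.1
[-0.0006 -0.1348]
```

View pics/j.png

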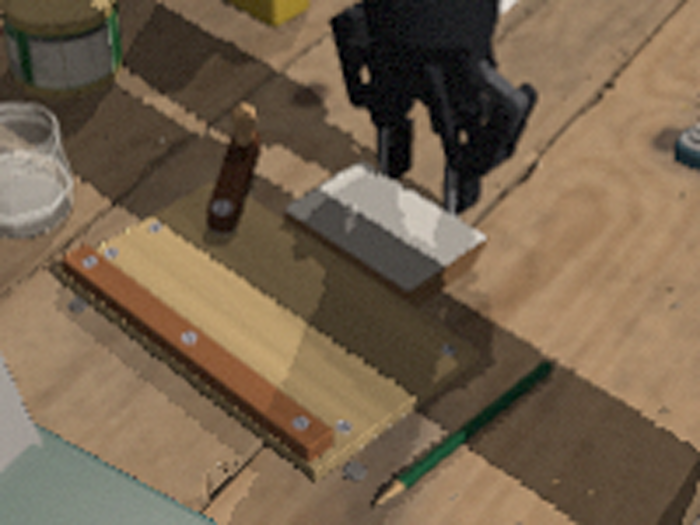

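```bash
python3 -m inch '[{"claw":0,"travel":[0,0.0025,0.0275],"turn":0},{"claw":0,"travel":[0.0015,0.009,0.055],"turn":0},{"claw":0,"travel":[0.003,0.017,0.08],"turn":0},{"claw":0,"travel":[0.005,0.0275,0.108],"turn":0},{"claw":0,"travel":[0.005,0.0275,0.108],"turn":0}]'
python3 - <<'E'
from h import *
snap('side','k.png')
a=cv2.imread('pics/raw_k.png').astype(int);b=cv2.imread('pics/raw_j.png').astype(int)
# white-face outline estimate in crop, low saturation bright
for n,i in(('before',b),('now',a)):
  c=i[215:275,235:305];m=((c.max(2)-c.min(2))<22)&(c.min(2)>60)
  n0,lab,stt,cen=cv2.connectedComponentsWithStats(m.astype(np.uint8));k=1+stt[1:,4].argmax()
  r=cv2.approxPolyDP(cv2.convexHull(np.argwhere(lab==k)[:,::-1].astype(np.int32)),3,True)[:,0]+[235,215];print(n,stt[k,4],r.tolist())
E
```

```text
clock: 5.4
position: [0.5385, 0.0003, 0.0234]
ee_rot: [0.003, 0.768, 0.641, -0.002]
contact_force: [-5.4, -14.9, 6.7]
width: 0.0428
gripper_force: 8.3
before 1042 [[298, 248], [275, 261], [242, 238], [264, 226], [289, 234]]
now 1300 [[295, 240], [276, 262], [240, 240], [259, 220], [287, 226]]
```

```bash
cat > w.py <<'E'
from h import *
import sys
f=sys.argv[1];st=snap('side',f+'.png');i=cv2.imread('pics/raw_%s.png'%f).astype(int)
c=i[205:285,225:325];m=((c.max(2)-c.min(2))<22)&(c.min(2)>60)
n0,lab,stt,cen=cv2.connectedComponentsWithStats(m.astype(np.uint8));k=1+stt[1:,4].argmax()
r=cv2.approxPolyDP(cv2.convexHull(np.argwhere(lab==k)[:,::-1].astype(np.int32)),3,True)[:,0]+[225,205];print(stt[k,4],r.tolist())
E
python3 -m inch '[{"claw":0,"travel":[0.002,0.012,0.025],"turn":0},{"claw":0,"travel":[0.005,0.027,0.049],"turn":0},{"claw":0,"travel":[0.0095,0.054,0.08],"turn":0},{"claw":0,"travel":[0.015,0.082,0.1],"turn":0},{"claw":0,"travel":[0.015,0.082,0.1],"turn":0}]'; python3 w.py l
```

```text
clock: 5.95
position: [0.542, 0.0171, 0.0448]
ee_rot: [0.004, 0.768, 0.641, -0.002]
contact_force: [-6.7, -13.4, 16.7]
width: 0.0426
gripper_force: 10.7
1409 [[290, 236], [274, 264], [239, 241], [254, 215], [282, 221]]
```

```bash
cat >> w.py <<'E'
y=-.177;Rm=np.array([[np.cos(y),-np.sin(y)],[np.sin(y),np.cos(y)]]);o=np.array([.561,.126])
def B(x,yy,z): return np.append(Rm@[x,yy]+o,z)
for t in(30,45,60,75,90,105):
  a=np.radians(t);ry,rz=-64,9;print(t,[w2px('side',B(x,-.06+(ry*np.cos(a)+rz*np.sin(a))/1e3,.009+(-ry*np.sin(a)+rz*np.cos(a))/1e3)).round().tolist() for x in(-.054,.046)])
E
python3 -m inch '[{"claw":0,"travel":[0.006,0.034,0.02],"turn":0},{"claw":0,"travel":[0.0125,0.069,0.03],"turn":0},{"claw":0,"travel":[0.019,0.108,0.04],"turn":0},{"claw":0,"travel":[0.019,0.108,0.04],"turn":0}]'; python3 w.py m
```

```text
clock: 6.4
position: [0.5469, 0.0391, 0.0565]
ee_rot: [0.005, 0.768, 0.641, -0.0]
contact_force: [-11.9, -10.9, 40.7]
width: 0.0426
gripper_force: 19.0
1233 [[273, 266], [239, 244], [245, 216], [281, 237]]
30 [[295.0, 238.0], [258.0, 216.0]]
45 [[291.0, 236.0], [253.0, 214.0]]
60 [[286.0, 236.0], [248.0, 214.0]]
75 [[280.0, 238.0], [242.0, 216.0]]
90 [[274.0, 242.0], [236.0, 219.0]]
105 [[268.0, 248.0], [230.0, 225.0]]
```

```bash
python3 -m inch '[{"claw":0,"travel":[0.002,0.01,0.03],"turn":0},{"claw":0,"travel":[0.005,0.03,0.035],"turn":0},{"claw":0,"travel":[0.0105,0.06,0.035],"turn":0},{"claw":0,"travel":[0.016,0.09,0.035],"turn":0}]'; python3 w.py n|head -1
```

```text
clock: 6.85
position: [0.5503, 0.0608, 0.0579]
ee_rot: [0.001, 0.769, 0.64, 0.002]
contact_force: [0.7, -1.0, 4.0]
width: 0.0424
gripper_force: 2.0
858 [[272, 267], [238, 244], [236, 221], [272, 243]]
```

```bash
python3 -m inch '[{"claw":0,"travel":[0.007,0.04,0],"turn":0},{"claw":0,"travel":[0.014,0.08,0],"turn":0},{"claw":0,"travel":[0.021,0.12,0],"turn":0},{"claw":0,"travel":[0.021,0.12,0],"turn":0}]'; python3 w.py o|head -1
```

```text
clock: 7.3
position: [0.5527, 0.0856, 0.0554]
ee_rot: [-0.0, 0.768, 0.64, -0.0]
contact_force: [-0.7, 0.7, -0.8]
width: 0.0425
gripper_force: 0.0
10 [[289, 280], [286, 279]]
```

```bash
python3 -m inch '[{"claw":0,"travel":[-0.028,-0.16,0.02],"turn":0},{"claw":0,"travel":[-0.056,-0.315,0.02],"turn":0},{"claw":0,"travel":[-0.056,-0.315,0.02],"turn":0},{"claw":0,"travel":[-0.056,-0.315,0.02],"turn":0}]'
python3 - <<'E'
from h import *
y=-.177;Rm=np.array([[np.cos(y),-np.sin(y)],[np.sin(y),np.cos(y)]]);o=np.array([.561,.126])
B=lambda x,yy,z: np.append(Rm@[x,yy]+o,z)
st=snap('side','p.png');snap('wrist','q.png')
for n,f in(('side','p'),('side','j'),('wrist','q')):
  im=cv2.imread('pics/raw_%s.png'%f);print(n,f)
  # profile along board y on lines x=-40,0,30 at z=.027
  for x in(-.03,.0,.03):
    out=[]
    for yy in range(-100,30,6):
      u,v=w2px(n,B(x,yy/1e3,.027),st if n=='wrist' else None).round().astype(int)
      out.append((yy,im[v,u].tolist()) if 0<=u<560 and 0<=v<420 else (yy,0))
    print(x,' '.join(f'{a}:{b[2]},{b[1]},{b[0]}' if b else f'{a}:-' for a,b in out))
print(st['position'])
E
```

```text
clock: 7.75
position: [0.5415, 0.021, 0.0594]
ee_rot: [-0.0, 0.769, 0.639, -0.0]
contact_force: [-0.3, 0.2, 0.4]
width: 0.0428
gripper_force: 0.0
side p
-0.03 -100:156,131,103 -94:154,129,101 -88:152,125,97 -82:150,126,98 -76:149,124,96 -70:148,124,98 -64:137,113,90 -58:80,67,50 -52:76,62,46 -46:78,55,34 -40:61,43,31 -34:54,38,28 -28:50,34,21 -22:51,37,23 -16:48,35,18 -10:49,37,24 -4:96,73,52 2:110,79,52 8:107,80,56 14:105,76,53 20:105,77,53 26:52,42,30
0.0 -100:153,127,99 -94:154,126,100 -88:157,131,101 -82:153,126,98 -76:155,129,100 -70:162,136,106 -64:140,116,93 -58:82,67,53 -52:82,69,54 -46:49,35,23 -40:53,38,24 -34:55,41,30 -28:51,36,24 -22:54,38,29 -16:52,37,24 -10:49,31,16 -4:116,85,56 2:110,80,54 8:108,81,56 14:108,78,53 20:109,79,54 26:117,98,71
0.03 -100:159,132,103 -94:87,69,56 -88:85,71,55 -82:86,69,55 -76:120,98,79 -70:164,136,108 -64:168,140,109 -58:89,75,59 -52:83,66,51 -46:77,58,39 -40:72,56,39 -34:45,42,34 -28:74,53,39 -22:76,55,39 -16:72,54,34 -10:69,51,33 -4:131,96,66 2:128,93,62 8:122,89,63 14:115,86,57 20:80,59,37 26:142,120,85
side j
-0.03 -100:199,192,181 -94:2
[... 1230 characters left out ...]
132 26:215,186,124
0.0 -100:215,184,139 -94:214,181,137 -88:208,178,136 -82:214,185,140 -76:138,119,90 -70:137,117,90 -64:137,118,91 -58:114,99,71 -52:122,106,73 -46:96,76,53 -40:95,76,52 -34:95,74,52 -28:96,76,54 -22:96,76,53 -16:98,78,53 -10:101,79,54 -4:172,132,87 2:162,124,81 8:160,123,80 14:219,191,127 20:240,221,149 26:235,215,144
0.03 -100:218,187,138 -94:218,187,142 -88:213,180,135 -82:216,185,136 -76:138,117,91 -70:132,113,87 -64:133,115,86 -58:163,142,96 -52:158,138,94 -46:123,96,67 -40:120,95,65 -34:74,70,65 -28:120,94,63 -22:119,93,62 -16:121,94,64 -10:121,94,63 -4:198,149,96 2:185,142,91 8:169,129,84 14:238,219,145 20:239,221,149 26:235,214,143
[0.54153704 0.02101232 0.05935724]
```

```bash
python3 -m inch '[{"claw":0,"travel":[0,0,-0.2],"turn":0},{"claw":0,"travel":[0,0,-0.23],"turn":0},{"claw":0,"travel":[0.018,0.1,-0.23],"turn":0},{"claw":0,"travel":[0.035,0.2,-0.23],"turn":0},{"claw":0,"travel":[0.044,0.25,-0.23],"turn":0}]'
python3 -m inch '[{"claw":0,"travel":[0.007,0.04,0],"turn":0},{"claw":0,"travel":[0.0125,0.07,0],"turn":0},{"claw":0,"travel":[0.0175,0.1,0],"turn":0},{"claw":0,"travel":[0.0175,0.1,0],"turn":0}]'
```

```text
clock: 8.35
position: [0.551, 0.0731, 0.014]
ee_rot: [-0.0, 0.768, 0.641, -0.0]
contact_force: [0.3, -0.6, 0.1]
width: 0.0427
gripper_force: 0.3
clock: 8.75
position: [0.5545, 0.092, 0.0139]
ee_rot: [0.0, 0.768, 0.64, 0.0]
contact_force: [0.4, -0.7, -0.3]
width: 0.0428
gripper_force: 0.0
```

```bash
python3 -m inch '[{"claw":0,"travel":[0.002,0.01,0],"turn":0},{"claw":0,"travel":[0.004,0.02,0],"turn":0},{"claw":0,"travel":[0.0055,0.03,0],"turn":0},{"claw":0,"travel":[0.0055,0.03,0],"turn":0}]'
```

```text
clock: 9.15
position: [0.554, 0.095, 0.0136]
ee_rot: [0.001, 0.768, 0.64, -0.003]
contact_force: [-3.8, -8.0, 2.5]
width: 0.0428
gripper_force: 4.0
```

```bash
python3 -m inch '[{"claw":0,"travel":[0.0015,0.01,0],"turn":0},{"claw":0,"travel":[0.0015,0.01,0],"turn":0},{"claw":0,"travel":[-0.009,-0.05,0],"turn":0},{"claw":0,"travel":[-0.035,-0.2,0],"turn":0},{"claw":0,"travel":[-0.035,-0.2,0.15],"turn":0}]'
python3 -m inch '[{"claw":-1,"travel":[-0.02,-0.12,0.15],"turn":0},{"claw":-1,"travel":[0.17,-0.16,0.2],"turn":0},{"claw":-1,"travel":[0.4,-0.2,0.2],"turn":0},{"claw":-1,"travel":[0.55,-0.21,0.2],"turn":0},{"claw":-1,"travel":[0.55,-0.21,0.2],"turn":0}]'
python3 - <<'E'
from h import *
y=-.177;Rm=np.array([[np.cos(y),-np.sin(y)],[np.sin(y),np.cos(y)]]);o=np.array([.561,.126])
B=lambda x,yy,z: np.append(Rm@[x,yy]+o,z)
st=snap('side','s.png');st2=snap('wrist','t.png');s=st2['position'];print(s,Rm.T@(s[:2]-o))
for n,f in(('side','s'),('wrist','t')):
  im=cv2.imread('pics/raw_%s.png'%f)
  for lab,pts in [('y@%d'%x,[(x,k) for k in range(-50,50,4)]) for x in(-40,-5,35)]+[('x',[(k,-10) for k in range(-80,90,6)])]:
    out=[]
    for a,b in pts:
      u,v=w2px(n,B(a/1e3,b/1e3,.027),st2).round().astype(int)
      out.append(f'{b if lab[0]=="y" else a}:'+(','.join(map(str,im[v,u,::-1])) if 0<=u<560 and 0<=v<420 else '-'))
    print(n,lab,' '.join(out))
for nm,u,v,z in(('tinL',620,250,.05),('tape',560,400,.05)):
  pass
E
```

```text
clock: 9.65
position: [0.5446, 0.0552, 0.0407]
ee_rot: [-0.003, 0.769, 0.639, -0.003]
contact_force: [0.2, -0.0, -0.0]
width: 0.0424
gripper_force: 0.0
clock: 10.15
position: [0.6634, 0.0145, 0.0838]
ee_rot: [0.002, 0.769, 0.639, 0.002]
contact_force: [-1.3, 0.3, -0.4]
width: -0.0001
gripper_force: 0.0
[0.66018409 0.01505008 0.08323298] [ 0.11717023 -0.09175242]
side y@-40 -50:74,59,47 -46:84,68,52 -42:101,86,58 -38:106,90,63 -34:106,89,63 -30:106,90,59 -26:104,87,61 -22:90,74,52 -18:77,56,38 -14:77,55,39 -10:78,61,43 -6:52,42,36 -2:43,33,30 2:131,98,70 6:140,103,69 10:140,103,70 14:140,104,71 18:142,105,72 22:139,103,70 26:140,106,69 30:119,85,60 34:104,75,51 38:107,81,54 42:109,80,53 46:110,77,53
side y@-5 -50:78,67,52 -46:96,80,57 -42:105,88,62 -38:105,87,61 -34:104,87,63 -30:103,85,59 -26:101,85,58 -22:97,79,57 -18:73,54,37 -14:75,58,38 -10:76,56,37 -6:76,58,40 -2:104,76,50 2:137,102,68 6:138,102,68 10:129,94,62 14:116,86,58 18:115,84,58 22:116,85,58 26:127,91,63 30:103,76,48 34:106,76,51 38:106,76,49 42:105,75,51 46:98,74,51
side y@35 -50:86,72,57 -46:94,78,58 -42:107,91,65 -38:
[... 1444 characters left out ...]
95 -38:157,136,92 -34:154,133,90 -30:155,134,91 -26:157,135,92 -22:121,93,61 -18:124,97,65 -14:97,77,54 -10:98,77,54 -6:98,77,53 -2:96,76,53 2:177,136,89 6:175,135,88 10:176,135,87 14:175,133,87 18:174,132,86 22:173,132,86 26:174,131,85 30:168,127,82 34:160,121,78 38:103,79,53 42:180,121,71 46:183,121,72
wrist x -80:- -74:154,133,91 -68:154,134,90 -62:152,132,90 -56:154,134,92 -50:120,93,63 -44:120,93,64 -38:120,94,63 -32:121,93,62 -26:122,93,63 -20:122,94,63 -14:121,93,62 -8:123,94,64 -2:122,94,64 4:123,96,63 10:123,96,65 16:122,96,64 22:123,96,65 28:97,76,51 34:98,77,53 40:98,77,53 46:82,66,45 52:162,139,94 58:122,106,74 64:125,108,74 70:126,109,75 76:126,109,75 82:127,110,76 88:128,111,76
```

```bash
python3 -m inch '[{"claw":-1,"travel":[0.15,0.01,0],"turn":0},{"claw":-1,"travel":[0.15,0.01,-0.1],"turn":0},{"claw":-1,"travel":[0.15,0.01,-0.3],"turn":0},{"claw":-1,"travel":[0.15,0.01,-0.35],"turn":0},{"claw":-1,"travel":[0.15,0.01,-0.35],"turn":0}]'
cat > s.py <<'E'
from h import *
y=-.177;Rm=np.array([[np.cos(y),-np.sin(y)],[np.sin(y),np.cos(y)]]);o=np.array([.561,.126])
print(Rm.T@(get_state()['position'][:2]-o))
E
python3 s.py
```

```text
clock: 10.75
position: [0.6854, 0.0179, 0.0116]
ee_rot: [-0.002, 0.768, 0.64, -0.002]
contact_force: [0.8, -0.5, 0.2]
width: -0.0004
gripper_force: 0.0
[ 0.14147139 -0.08454782]
```

```bash
python3 -m inch '[{"claw":-1,"travel":[-0.08,0.014,0],"turn":0},{"claw":-1,"travel":[-0.16,0.0285,0],"turn":0},{"claw":-1,"travel":[-0.24,0.043,0],"turn":0},{"claw":-1,"travel":[-0.32,0.057,0],"turn":0},{"claw":-1,"travel":[-0.4,0.0715,0],"turn":0}]';python3 s.py
```

```text
clock: 11.25
position: [0.6105, 0.033, 0.0164]
ee_rot: [0.001, 0.769, 0.639, 0.003]
contact_force: [4.7, 9.8, -3.0]
width: -0.0002
gripper_force: 5.1
[ 0.06508122 -0.08281453]
```

```bash
cat > q.py <<'E'
from h import *
import sys
y=-.177;Rm=np.array([[np.cos(y),-np.sin(y)],[np.sin(y),np.cos(y)]]);o=np.array([.561,.126])
B=lambda x,yy,z: np.append(Rm@[x,yy]+o,z)
f=sys.argv[1];st=snap('wrist',f+'w.png');snap('side',f+'s.png')
for n,g in(('wrist','w'),('side','s')):
  im=cv2.imread(f'pics/raw_{f}{g}.png');out=[]
  for q in np.arange(0,2.41,.1):
    p=.7-q;cs=[]
    for r in(.015,.025,.035,.045,.055):
      u,v=w2px(n,B(.068+r*np.sin(p),-.031-r*np.cos(p),.022),st).round().astype(int)
      if 0<=u<560 and 0<=v<420: cs.append(im[v,u,::-1])
    out.append(f'{q:.1f}:'+(','.join(map(str,np.median(cs,0).astype(int))) if cs else '-'))
  print(n,' '.join(out))
print(st['position'],Rm.T@(st['position'][:2]-o),st['contact_force'])
E
python3 q.py u
```

```text
wrist 0.0:160,140,102 0.1:153,131,100 0.2:152,130,101 0.3:151,129,98 0.4:147,125,93 0.5:142,120,90 0.6:119,108,91 0.7:97,96,91 0.8:78,60,43 0.9:76,59,43 1.0:76,59,43 1.1:81,62,45 1.2:80,61,45 1.3:114,98,75 1.4:118,101,78 1.5:134,116,81 1.6:132,115,80 1.7:135,118,81 1.8:134,117,81 1.9:134,116,80 2.0:130,114,79 2.1:128,112,78 2.2:127,110,76 2.3:126,110,77 2.4:127,111,77
side 0.0:87,73,58 0.1:93,76,60 0.2:92,77,60 0.3:89,75,56 0.4:90,73,59 0.5:83,68,54 0.6:78,66,57 0.7:42,28,30 0.8:43,29,21 0.9:30,17,12 1.0:31,18,12 1.1:33,19,12 1.2:34,23,13 1.3:34,19,14 1.4:36,23,17 1.5:37,27,19 1.6:56,47,32 1.7:55,45,36 1.8:54,46,34 1.9:68,56,42 2.0:74,61,44 2.1:71,60,42 2.2:71,61,43 2.3:71,58,41 2.4:54,40,28
[0.61048266 0.03302001 0.01638951] [ 0.06508122 -0.08281453] [ 4.73037115  9.77756089 -2.99437838]
```

```bash
python3 -m inch '[{"claw":-1,"travel":[-0.045,0.033,0],"turn":0},{"claw":-1,"travel":[-0.09,0.067,0],"turn":0},{"claw":-1,"travel":[-0.12,0.105,0],"turn":0},{"claw":-1,"travel":[-0.152,0.144,0],"turn":0},{"claw":-1,"travel":[-0.17,0.175,0],"turn":0}]';python3 q.py v
```

```text
clock: 11.85
position: [0.5755, 0.0677, 0.0144]
ee_rot: [0.001, 0.768, 0.64, 0.001]
contact_force: [5.6, 0.3, 1.0]
width: -0.0003
gripper_force: 2.5
wrist 0.0:175,151,103 0.1:175,151,103 0.2:217,187,140 0.3:230,208,155 0.4:174,149,103 0.5:174,149,102 0.6:141,120,92 0.7:141,120,89 0.8:141,120,91 0.9:143,123,93 1.0:177,152,104 1.1:174,151,103 1.2:141,121,90 1.3:139,116,80 1.4:93,67,47 1.5:91,66,47 1.6:88,64,46 1.7:90,66,46 1.8:90,66,46 1.9:78,57,40 2.0:91,67,47 2.1:123,108,75 2.2:123,107,74 2.3:121,105,73 2.4:122,106,73
side 0.0:141,118,93 0.1:160,135,106 0.2:164,137,110 0.3:163,136,105 0.4:150,126,100 0.5:141,120,92 0.6:154,127,98 0.7:111,93,66 0.8:111,93,66 0.9:88,72,49 1.0:88,74,52 1.1:60,60,59 1.2:43,36,39 1.3:45,32,31 1.4:40,32,19 1.5:43,32,19 1.6:47,30,24 1.7:46,26,20 1.8:45,32,23 1.9:37,22,13 2.0:37,21,17 2.1:43,26,17 2.2:37,24,18 2.3:60,50,34 2.4:50,41,24
[0.57553556 0.06765671 0.01439012] [ 0.02458139 -0.05487238] [5.61550666 0.25387362 0.99506312]
```

```bash
python3 -m inch '[{"claw":-1,"travel":[0.035,-0.08,0],"turn":0},{"claw":-1,"travel":[0.07,-0.175,0],"turn":0},{"claw":-1,"travel":[0.0,-0.175,-0.02],"turn":0},{"claw":-1,"travel":[-0.066,-0.171,-0.0225],"turn":0},{"claw":-1,"travel":[-0.066,-0.171,-0.0225],"turn":0}]';python3 q.py x
```

```text
clock: 12.45
position: [0.5886, 0.0472, 0.0152]
ee_rot: [0.009, 0.773, 0.634, 0.03]
contact_force: [44.2, 48.9, -15.0]
width: -0.0001
gripper_force: 31.9
wrist 0.0:152,131,101 0.1:152,132,103 0.2:172,149,102 0.3:173,150,102 0.4:173,150,103 0.5:175,150,103 0.6:174,150,103 0.7:165,140,95 0.8:150,128,98 0.9:149,127,98 1.0:94,66,46 1.1:93,66,47 1.2:90,64,46 1.3:88,65,46 1.4:80,65,46 1.5:90,65,45 1.6:92,67,46 1.7:113,98,76 1.8:130,113,78 1.9:130,113,78 2.0:129,111,77 2.1:125,110,77 2.2:124,108,75 2.3:124,108,75 2.4:126,109,75
side 0.0:86,71,58 0.1:102,87,67 0.2:91,76,59 0.3:108,91,63 0.4:110,93,67 0.5:87,72,57 0.6:87,74,57 0.7:83,68,55 0.8:85,70,54 0.9:63,55,52 1.0:46,36,37 1.1:40,27,21 1.2:40,22,16 1.3:41,23,19 1.4:33,22,14 1.5:35,23,14 1.6:36,23,11 1.7:36,22,13 1.8:43,29,19 1.9:59,48,31 2.0:72,62,43 2.1:73,61,42 2.2:72,60,42 2.3:71,58,42 2.4:51,38,27
[0.58861448 0.04719638 0.01524608] [ 0.04105856 -0.07271014] [ 44.16389292  48.87552778 -15.01447842]
```

```bash
python3 -m inch '[{"claw":-1,"travel":[0.13,0.08,0.03],"turn":0},{"claw":-1,"travel":[0.14,0.085,0.1],"turn":0},{"claw":-1,"travel":[0.14,0.085,0.3],"turn":0},{"claw":-1,"travel":[0.14,-0.12,0.35],"turn":0},{"claw":-1,"travel":[0.14,-0.12,0.35],"turn":0}]';python3 q.py y
```

```text
clock: 13.05
position: [0.5893, 0.0054, 0.0807]
ee_rot: [0.001, 0.769, 0.639, -0.001]
contact_force: [0.4, 0.9, 0.3]
width: -0.0003
gripper_force: 0.0
wrist 0.0:145,124,88 0.1:145,125,90 0.2:137,118,88 0.3:147,128,87 0.4:149,129,88 0.5:150,129,88 0.6:132,111,84 0.7:132,113,86 0.8:135,115,87 0.9:133,114,85 1.0:129,111,83 1.1:87,64,43 1.2:85,62,44 1.3:83,60,42 1.4:84,62,43 1.5:84,62,43 1.6:99,86,67 1.7:114,99,68 1.8:116,100,70 1.9:117,101,70 2.0:117,102,71 2.1:114,99,68 2.2:113,98,68 2.3:117,102,70 2.4:113,99,68
side 0.0:107,89,63 0.1:107,88,64 0.2:107,88,64 0.3:106,87,62 0.4:111,93,64 0.5:95,82,62 0.6:97,81,62 0.7:88,74,58 0.8:109,90,69 0.9:91,73,55 1.0:75,59,46 1.1:54,40,26 1.2:40,22,10 1.3:44,25,17 1.4:43,26,18 1.5:43,26,18 1.6:37,24,16 1.7:37,23,12 1.8:43,25,23 1.9:55,44,33 2.0:66,54,35 2.1:73,59,41 2.2:68,56,36 2.3:82,68,46 2.4:54,41,29
[0.58926897 0.00535685 0.08067341] [ 0.04906981 -0.11378074] [0.44580455 0.92965931 0.26800077]
```

```bash
python3 -m inch '[{"claw":-1,"travel":[0.066,0.055,-0.1],"turn":0},{"claw":-1,"travel":[0.066,0.055,-0.3],"turn":0},{"claw":-1,"travel":[0.066,0.055,-0.37],"turn":0},{"claw":-1,"travel":[0.066,0.055,-0.37],"turn":0}]';python3 s.py
```

```text
clock: 13.55
position: [0.5981, 0.0207, 0.0013]
ee_rot: [-0.004, 0.768, 0.64, -0.004]
contact_force: [0.4, -1.2, 0.5]
width: -0.0002
gripper_force: 0.0
[ 0.05506618 -0.097097  ]
```

```bash
python3 -m inch '[{"claw":-1,"travel":[0,0,0.03],"turn":0},{"claw":-1,"travel":[-0.026,0.035,0.03],"turn":0},{"claw":-1,"travel":[-0.053,0.07,0.03],"turn":0},{"claw":-1,"travel":[-0.074,0.11,0.03],"turn":0},{"claw":-1,"travel":[-0.095,0.149,0.03],"turn":0}]';python3 q.py z
```

```text
clock: 14.05
position: [0.5828, 0.0494, 0.0126]
ee_rot: [0.001, 0.768, 0.64, -0.0]
contact_force: [-1.1, -3.5, 7.3]
width: 0.0001
gripper_force: 3.7
wrist 0.0:153,131,102 0.1:154,133,103 0.2:173,152,102 0.3:176,151,104 0.4:176,151,103 0.5:176,154,105 0.6:175,151,103 0.7:175,151,103 0.8:175,150,104 0.9:174,150,103 1.0:177,153,105 1.1:146,125,95 1.2:96,95,90 1.3:94,69,62 1.4:95,94,90 1.5:93,66,46 1.6:74,56,41 1.7:73,55,40 1.8:75,57,41 1.9:75,56,40 2.0:93,66,47 2.1:125,109,76 2.2:123,107,74 2.3:124,108,74 2.4:125,109,75
side 0.0:110,90,64 0.1:102,87,66 0.2:112,94,68 0.3:105,89,63 0.4:109,93,68 0.5:100,80,58 0.6:114,96,70 0.7:88,74,59 0.8:110,89,65 0.9:86,69,54 1.0:78,65,52 1.1:55,51,46 1.2:55,39,26 1.3:48,32,33 1.4:46,30,23 1.5:51,43,36 1.6:38,20,13 1.7:32,21,15 1.8:33,18,15 1.9:36,26,15 2.0:39,26,18 2.1:35,22,14 2.2:38,25,20 2.3:57,46,31 2.4:51,37,24
[0.58276633 0.04942701 0.01263583] [ 0.03490902 -0.07154408] [-1.09693815 -3.48130151  7.32083068]
```

```bash
python3 -m inch '[{"claw":-1,"travel":[-0.008,0.03,0.0],"turn":0},{"claw":-1,"travel":[-0.015,0.06,0.0],"turn":0},{"claw":-1,"travel":[-0.022,0.085,0.0],"turn":0},{"claw":-1,"travel":[-0.026,0.111,0.0],"turn":0},{"claw":-1,"travel":[-0.026,0.111,0.0],"turn":0}]';python3 q.py aa
```

```text
clock: 14.65
position: [0.578, 0.0728, 0.0128]
ee_rot: [0.0, 0.768, 0.64, 0.001]
contact_force: [-1.3, -1.0, 7.4]
width: 0.0001
gripper_force: 3.7
wrist 0.0:236,215,164 0.1:236,215,164 0.2:234,214,160 0.3:213,183,133 0.4:179,155,106 0.5:180,155,107 0.6:180,155,107 0.7:179,155,106 0.8:73,63,52 0.9:180,155,107 1.0:177,150,106 1.1:159,138,101 1.2:177,153,104 1.3:177,152,104 1.4:175,151,103 1.5:104,78,55 1.6:95,71,51 1.7:96,94,90 1.8:94,70,49 1.9:93,67,46 2.0:90,67,47 2.1:74,55,40 2.2:74,55,41 2.3:87,62,43 2.4:91,66,45
side 0.0:158,130,101 0.1:134,115,87 0.2:155,128,103 0.3:163,137,108 0.4:151,126,98 0.5:110,92,64 0.6:109,93,66 0.7:107,91,63 0.8:34,31,32 0.9:57,59,58 1.0:39,37,40 1.1:48,44,45 1.2:20,23,24 1.3:33,30,29 1.4:30,31,30 1.5:27,25,26 1.6:28,28,21 1.7:48,33,25 1.8:42,29,26 1.9:51,52,45 2.0:48,30,21 2.1:39,24,16 2.2:33,19,15 2.3:35,24,16 2.4:51,33,21
[0.57796771 0.0727804  0.01283464] [ 0.02607337 -0.04940049] [-1.28276561 -0.97004495  7.3590394 ]
```

```bash
python3 -m inch '[{"claw":-1,"travel":[0.003,0.015,0.0],"turn":0},{"claw":-1,"travel":[0.005,0.03,0.0],"turn":0},{"claw":-1,"travel":[0.005,0.03,0.0],"turn":0}]';python3 q.py ab
```

```text
clock: 15.05
position: [0.5785, 0.0779, 0.0128]
ee_rot: [0.0, 0.768, 0.64, -0.0]
contact_force: [-2.8, -2.8, 8.1]
width: -0.0005
gripper_force: 4.2
wrist 0.0:235,215,163 0.1:234,213,162 0.2:180,156,105 0.3:177,152,104 0.4:178,154,105 0.5:55,50,45 0.6:60,53,47 0.7:60,58,56 0.8:59,53,49 0.9:58,52,45 1.0:56,51,45 1.1:176,152,103 1.2:170,147,101 1.3:175,151,103 1.4:173,149,102 1.5:146,124,96 1.6:54,48,44 1.7:94,70,50 1.8:95,69,66 1.9:52,48,43 2.0:92,67,46 2.1:91,66,46 2.2:72,54,40 2.3:72,54,39 2.4:90,64,45
side 0.0:149,124,97 0.1:139,116,87 0.2:159,132,106 0.3:152,126,99 0.4:109,91,65 0.5:109,91,63 0.6:110,91,63 0.7:49,48,50 0.8:58,58,57 0.9:25,24,26 1.0:48,50,49 1.1:60,58,50 1.2:62,59,58 1.3:78,66,51 1.4:61,61,51 1.5:62,60,51 1.6:63,62,46 1.7:62,60,62 1.8:63,61,54 1.9:47,37,26 2.0:53,36,32 2.1:46,33,30 2.2:43,21,16 2.3:31,17,12 2.4:52,36,24
[0.57846054 0.07794634 0.01284684] [ 0.02564889 -0.04422848] [-2.76207779 -2.77165077  8.07011079]
```

```bash
python3 -m inch '[{"claw":-1,"travel":[0.003,0.015,0.0],"turn":0},{"claw":-1,"travel":[0.005,0.03,0.0],"turn":0},{"claw":-1,"travel":[0.005,0.03,0.0],"turn":0}]';python3 q.py ac
```

```text
clock: 15.45
position: [0.58, 0.0831, 0.0129]
ee_rot: [0.001, 0.768, 0.64, -0.0]
contact_force: [-1.3, -3.9, 8.2]
width: 0.0
gripper_force: 4.0
wrist 0.0:234,213,160 0.1:178,155,105 0.2:176,151,103 0.3:54,49,44 0.4:54,50,44 0.5:54,49,44 0.6:53,50,44 0.7:53,49,46 0.8:52,49,46 0.9:53,51,49 1.0:50,46,42 1.1:51,47,43 1.2:51,48,44 1.3:50,46,42 1.4:49,46,41 1.5:50,46,43 1.6:49,45,41 1.7:49,45,42 1.8:49,45,42 1.9:51,49,45 2.0:56,54,45 2.1:90,66,46 2.2:90,64,46 2.3:88,63,46 2.4:90,64,45
side 0.0:122,101,74 0.1:137,116,91 0.2:109,90,64 0.3:110,94,67 0.4:22,22,21 0.5:19,17,18 0.6:18,16,22 0.7:26,27,22 0.8:22,20,25 0.9:22,20,22 1.0:19,17,20 1.1:18,19,19 1.2:20,19,18 1.3:44,42,45 1.4:46,41,43 1.5:46,41,43 1.6:52,36,26 1.7:53,36,31 1.8:48,35,39 1.9:55,53,52 2.0:56,53,43 2.1:45,41,40 2.2:47,31,34 2.3:35,23,18 2.4:54,39,29
[0.58004933 0.08310022 0.0129289 ] [ 0.02630538 -0.03887538] [-1.31356962 -3.92676875  8.16932014]
```

```bash
python3 -m inch '[{"claw":-1,"travel":[0,0,0.1],"turn":0},{"claw":-1,"travel":[0,0,0.3],"turn":0},{"claw":-1,"travel":[-0.07,-0.2,0.3],"turn":0},{"claw":-1,"travel":[-0.14,-0.28,0.3],"turn":0},{"claw":-1,"travel":[-0.14,-0.28,0.3],"turn":0}]';python3 - <<'E'
from h import *
y=-.177;Rm=np.array([[np.cos(y),-np.sin(y)],[np.sin(y),np.cos(y)]]);o=np.array([.561,.126])
B=lambda x,yy,z: np.append(Rm@[x,yy]+o,z)
for n in('wrist','side'):
  st=get_state();im=imaging.get_image(n)
  for x,z in((45,.022),(25,.022),(12,.022),(2,.045),(-20,.009)):
    print(n,x,' '.join(f'{k}:'+','.join(map(str,im[v,u])) if 0<=u<560 and 0<=v<420 else '-' for k in range(-64,-12,3) for u,v in[w2px(n,B(x/1e3,k/1e3,z),st).round().astype(int)]))
print(st['position'],Rm.T@(st['position'][:2]-o))
E
```

```text
clock: 16.05
position: [0.5497, 0.0269, 0.0717]
ee_rot: [-0.001, 0.769, 0.639, -0.001]
contact_force: [0.3, 0.6, 0.4]
width: -0.0002
gripper_force: 0.0
wrist 45 -64:131,113,87 -61:132,113,86 -58:158,138,93 -55:153,133,90 -52:155,133,91 -49:153,133,88 -46:152,132,89 -43:147,128,87 -40:83,60,41 -37:84,62,42 -34:82,60,42 -31:82,60,42 -28:85,61,42 -25:86,63,43 -22:116,95,66 -19:118,96,66 -16:120,95,64 -13:118,91,62
wrist 25 -64:124,107,82 -61:124,107,81 -58:140,121,85 -55:153,133,89 -52:153,133,91 -49:153,133,91 -46:151,131,88 -43:150,129,88 -40:81,57,39 -37:85,61,42 -34:82,59,40 -31:82,59,41 -28:84,59,41 -25:84,60,40 -22:118,92,62 -19:120,93,64 -16:120,94,64 -13:120,94,65
wrist 12 -64:128,110,84 -61:127,108,83 -58:120,103,80 -55:153,133,91 -52:153,133,89 -49:155,133,91 -46:153,133,88 -43:152,132,89 -40:92,71,47 -37:85,60,41 -34:82,60,41 -31:81,58,39 -28:84,59,40 -25:83,59,40 -22:108,83,57 -19:118,92,63 -16:118,92,62 -13:119,93,63
wrist 2 -64:132,113,87 -61:131,112,86 -58:132,114,88 -55:131,114,86 -52:150,131,89 -49:153,133,89 -46:154,133,91 -43:153,132,91 -40:150,132,89 -37:103,85,57 -3
[... 968 characters left out ...]
83,65,46 -40:77,59,38 -37:68,54,37 -34:63,48,32 -31:39,24,12 -28:57,37,28 -25:79,58,41 -22:78,59,39 -19:76,57,38 -16:70,55,40 -13:47,34,24
side 2 -64:157,128,102 -61:155,129,98 -58:154,128,100 -55:153,127,101 -52:154,128,98 -49:157,132,105 -46:97,83,65 -43:80,69,54 -40:88,71,57 -37:75,62,45 -34:70,56,37 -31:75,57,41 -28:71,54,37 -25:72,57,41 -22:75,57,42 -19:44,25,17 -16:46,30,18 -13:43,27,11
side -20 -64:67,56,44 -61:76,61,49 -58:97,82,59 -55:109,93,67 -52:81,67,49 -49:71,59,43 -46:73,61,39 -43:74,63,46 -40:74,63,44 -37:69,59,41 -34:52,37,25 -31:52,37,26 -28:54,40,28 -25:48,31,19 -22:49,40,28 -19:29,24,22 -16:43,47,52 -13:85,65,49
[0.55108599 0.02778291 0.07165796] [ 0.00753468 -0.09842821]
```

```bash
python3 -m inch '[{"claw":-1,"travel":[-0.01,0.0,-0.25],"turn":0},{"claw":-1,"travel":[0.0,0.1,-0.25],"turn":0},{"claw":-1,"travel":[0.03,0.2,-0.25],"turn":0},{"claw":-1,"travel":[0.038,0.24,-0.25],"turn":0},{"claw":-1,"travel":[0.038,0.24,-0.25],"turn":0}]';python3 s.py
python3 -m inch '[{"claw":-1,"travel":[0.0035,0.02,0],"turn":0},{"claw":-1,"travel":[0.0035,0.02,0],"turn":0}]';python3 s.py
```

```text
clock: 16.65
position: [0.5602, 0.0762, 0.0208]
ee_rot: [0.001, 0.767, 0.641, -0.001]
contact_force: [0.4, -2.6, -0.2]
width: 0.0001
gripper_force: 0.9
[ 0.00793205 -0.04912695]
clock: 16.85
position: [0.5602, 0.0768, 0.0209]
ee_rot: [0.002, 0.767, 0.641, -0.002]
contact_force: [0.0, -11.7, -1.9]
width: -0.0002
gripper_force: 5.4
[ 0.00786171 -0.04861272]
```

```bash
python3 -m inch '[{"claw":-1,"travel":[-0.01,-0.05,0],"turn":0},{"claw":-1,"travel":[-0.035,-0.2,0.0],"turn":0},{"claw":-1,"travel":[-0.035,-0.25,0.2],"turn":0},{"claw":-1,"travel":[-0.035,-0.25,0.4],"turn":0},{"claw":-1,"travel":[-0.035,-0.25,0.4],"turn":0}]';python3 - <<'E'
from h import *
y=-.177;Rm=np.array([[np.cos(y),-np.sin(y)],[np.sin(y),np.cos(y)]]);o=np.array([.561,.126])
B=lambda x,yy,z: np.append(Rm@[x,yy]+o,z)
st=get_state();im=imaging.get_image('wrist')
for x,z in((45,.022),(12,.022),(40,.027),(-45,.027)):
    print(x,' '.join(f'{k}:{im[v,u,0]}' if 0<=u<560 and 0<=v<420 else '-' for k in range(-50,54,3) for u,v in[w2px('wrist',B(x/1e3,k/1e3,z),st).round().astype(int)]))
print(' '.join(f'{k}:{im[v,u,0]}' for k in range(-70,60,4) for u,v in[w2px('wrist',B(k/1e3,-.012,.027),st).round().astype(int)]))
a=cv2.imread('pics/raw_b.png').astype(int);b=imaging.get_image('side')[:,:,::-1].astype(int)
for nm,r in(('pencil',(265,280,320,328)),('jar',(145,205,182,250)),('tape',(218,152,250,188)),('mdf',(275,155,328,192))):
  x0,y0,x1,y1=r;print(nm,np.abs(a-b)[y0:y1,x0:x1].mean().round(1))
E
```

```text
clock: 17.35
position: [0.5581, 0.0292, 0.1069]
ee_rot: [0.004, 0.769, 0.639, 0.005]
contact_force: [1.1, 1.1, 0.5]
width: -0.0001
gripper_force: 0.0
45 -50:149 -47:147 -44:145 -41:89 -38:84 -35:81 -32:81 -29:83 -26:84 -23:95 -20:110 -17:113 -14:136 -11:130 -8:126 -5:121 -2:179 1:183 4:182 7:182 10:181 13:174 16:181 19:179 22:178 25:177 28:176 31:171 34:161 37:154 40:120 43:189 46:188 49:188 52:190
12 -50:149 -47:148 -44:148 -41:149 -38:85 -35:83 -32:81 -29:82 -26:82 -23:76 -20:115 -17:116 -14:116 -11:117 -8:119 -5:118 -2:190 1:185 4:184 7:184 10:183 13:183 16:183 19:180 22:181 25:181 28:179 31:164 34:160 37:152 40:99 43:190 46:188 49:189 52:190
40 -50:149 -47:148 -44:147 -41:144 -38:84 -35:82 -32:81 -29:83 -26:84 -23:89 -20:116 -17:117 -14:118 -11:117 -8:117 -5:115 -2:181 1:182 4:181 7:180 10:180 13:179 16:179 19:177 22:176 25:177 28:176 31:167 34:157 37:149 40:180 43:188 46:189 49:190 52:187
-45 -50:144 -47:149 -44:149 -41:152 -38:149 -35:146 -32:144 -29:141 -26:143 -23:142 -20:93 -17:94 -14:95 -11:96 -8:96 -5:95 -2:166 1:164 4:164 7:164 10:164 13:165 16:165 19:164 22:165 25:165 28:165 31:138 34:140 37:139 40:116 43:169 46:167 49:165 52:165
-70:143 -66:143 -62:143 -58:143 -54:117 -50:100 -46:95 -42:95 -38:96 -34:96 -30:95 -26:95 -22:95 -18:95 -14:116 -10:93 -6:113 -2:115 2:117 6:117 10:116 14:117 18:117 22:117 26:118 30:117 34:117 38:116 42:117 46:151 50:150 54:150 58:150
pencil 6.0
jar 4.7
tape 13.7
mdf 21.0
```

```bash
python3 -c "from rig import ticket;print(ticket.sign_off())"
```

```text
the job is handed in; nothing more can be done
None
```

The drawer front is flipped white face down and home against the fence, with the turn-button closed along its free edge, and the job was handed in at about 17 s. The fingers jammed against the knob once while swinging the button, giving a brief wrist force of about 68 N (limit 120 N). The last checks were by pixel measurement only, and the tape measure and MDF piece were not confirmed unmoved, though no move went near them.

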